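Scoop the white milling ball out of its jar for weighing

ROBOT

A 7-joint arm with a two-finger parallel gripper is mounted at the origin on the work surface. World frame = base frame: x ahead of the robot, y to its left, z up, the work surface at z = 0. Lengths are in m, angles in degrees, forces in N, time in s.
With the tool pointing down it reaches from about 0.4 to 0.75 m from the base axis. Payload 19.5 kg.
Tool frame: the origin (TCP) lies midway between the tips of the shut fingers; the grasp point (between the pads) lies 19 mm behind it; z points along the fingers, y is the direction in which the jaws open and shut (so a half turn about z gives the same grasp; the last joint's range is limited). The gripper opens to 85 mm and grips with 20 to 120 N. Pads are 22 mm wide; open, the fingers measure 114 mm over their backs; the gripper's body (76 mm by 85 mm) begins 54 mm behind the grasp point. The pads swing forward as they close: fully open they stand 13 mm farther back than shut.
Start: joints at [-67.649, 40.479, -1.581, 85.061, 1.261, 54.483, -4.326], TCP at [0.241, 0.522, 0.231] pointing down, gripper open.
Joint ranges: [-155.06, 155.06], [-18.47, 123.98], [-90, 86.84], [0, 140.48], [-83.41, 263.41], [0, 116], [-161.91, 161.91]. Speed limits (degrees/s): [108.29, 108.29, 147.25, 147.25, 172.46, 172.46, 172.46].

INTERFACE

Orientations are given as a 3x3 rotation matrix whose columns are the frame's x, y, z axes.
In Python, from workcell import arm gives the robot as it stands. Calls block until the motion is done:
- arm.move_pose(position, orientation): joint-space move of the TCP to a pose.
- arm.line_to(position, v=0.15, rotation=None): straight line of the TCP; rotation=None keeps the orientation; v is the mean speed in m/s.
- arm.set_joints(angles): joint-space move.
- arm.gripper_to(opening): finger opening in m; the grip force is fixed at half the most; returns when the fingers have stopped.
- arm.sleep(seconds).
- arm.solve_ik(position, orientation): joint angles nearest the present ones, or None.
- arm.get_image(name): name is "scene" or "top" or "wrist"; returns (picture, depth): 400x640x3 uint8, red, green, blue; 400x640 float32, m along the optical axis (not along the pixel's ray), 0 where there is no reading.
- arm.calibration(name): a dict with "camera_matrix" (3x3 intrinsics, pixels), "R" (3x3) and "t" (3): a world point X has camera coordinates R X + t; the wrist camera has in their place "T_tool_cam" (4x4, takes a point from camera to tool coordinates, whose origin is the TCP and whose axes are the flange's). Camera axes: x right, y down, z forward; pixel columns grow to the right and rows downward; lengths in m; the calibration is good to about 2 mm. A picture is of the moment at which its call begins: read the wrist's pose just before it. calibration takes no time and is no camera call.
A pose or a line that the arm cannot do raises arm.IKError and nothing moves.
- arm.job_done(): hands the job in, once; it reports no verdict.
Readings, each from a call of its own:
- arm.current_time(): time.
- arm.current_joint_positions(): joint angles.
- arm.current_dq(): joint speeds.
- arm.current_joint_efforts(): joint torques, N m.
- arm.current_tcp_pos(): TCP position.
- arm.current_tool_rot(): TCP orientation.
- arm.current_wrist_force(): force on the tool from outside, world axes, zero at the start.
- arm.current_ft_torque(): the same for the moment, N m.
- arm.current_width(): finger opening in m.
Only numpy, scipy, OpenCV 4.12 (cv2) and the standard library are available. Lean on these libraries where they do the work, as an engineer would, in place of code of your own. Each camera call takes 0.05 s, during which the arm holds its last target.

TASK

Take the standing scoop by its green handle, dip it nose-down into the jar that holds the white ball and get the ball into it; bring the scoop level and lift it out with the ball. Then stand the scoop upright in the middle of the balance's round pan with the ball still in it, and let go. Do not touch the ball with the gripper.

Things in the scene. Friction and masses are not known exactly. Their poses are not given: they have to be found in the camera images.
- scoop: Loose steel scoop standing upright. Origin: middle of flat floor's underside; nose to -x, z up. mm: floor x -16..16, y -20..20, 3 thick; walls 18 high, 34 apart inside; in front a ramp 30 wide, 2 thick, 20 long, climbs 22 deg from x=-16, z=0 to the nose at x=-34.5, z=7.5 (flat on a floor when tipped 22 deg nose-down). 8 mm rod at x=12, y=0 bears the green grip, 14(x) x 16(y), z 105..195.
- ball: White ceramic ball, 24 mm diameter, about 35 g; origin at its centre. Lies on the floor inside the jar, 12 to 34 mm from the jar's middle towards the robot (-x). It rolls freely: pushed by the scoop's nose it runs ahead until the jar's sloping wall stops it, and there it rides up on the ramp; levelled, the scoop's raised nose keeps it in.
- jar: Fixed squat clear jar, blue neck band and blue inner floor, black foot; an identical jar beside it holds a dark ball. Origin: centre of underside, z up. mm: outside diameter 150; inner floor at z=11, flat to radius 54; then wall slopes out and up at about 50 deg to radius 71 at z=31, upright to z=53, narrows to a mouth of inner radius 50 from z=69 to the rim at z=82.
- balance: Fixed white laboratory balance; origin: centre of its underside straight below the middle of the pan, z up. Round steel pan, 150 mm diameter, flat top at z=75 mm, centred above the origin. Housing x -170..80, y -90..90 mm, 55 mm high; display towards -x.
Not all that is in view belongs to the job. Of the things that look like the scoop, take the one that is farthest to the robot's left at the start.

How it is judged (in metres and radians):
On the way, in this order (a step that is already met when the one before it is completed fails the run):
1. the scoop is down inside the jar, tipped (more than 9 degrees) (horizontal distance between scoop and jar below 0.06 m and z of scoop in the frame of jar below 0.06 m and angle between scoop's own z axis and vertical above 0.157 rad), for 0.1 s.
2. the white ball is in the scoop, lifted clear above the jar's rim, the scoop about level (within 20 degrees) (z of ball in the frame of scoop below 0.035 m and horizontal distance between ball and scoop below 0.035 m and height (world z) of ball above 0.1 m and height (world z) of scoop above 0.084 m and angle between scoop's own z axis and vertical below 0.35 rad), for 0.2 s.
At the end, for the whole second after the job is handed in: The scoop stands upright (within 10 degrees) and at rest on the balance pan, its origin within 35 mm of the pan's centre (within 5 mm of its height), with the white ball lying still inside it (distance between ball and scoop below 0.036 m and z of ball in the frame of scoop above 0.01 m and horizontal distance between scoop and balance below 0.035 m and z of scoop in the frame of balance between 0.07 and 0.08 m and angle between scoop's own z axis and vertical below 0.18 rad and linear speed of scoop below 0.02 m/s and linear speed of ball below 0.03 m/s); the robot touches nothing.
It fails at once if the fingers touch the white ball (contact force between the fingers and ball above 0.3 N).
It also fails if it takes over 59 s, if anything falls off the work surface, if the arm or the gripper's body presses on something with over 40 N, if the wrist force passes 120 N, or if a joint passes its speed limit or range.

## Working session

There is one attempt and no reset: what is moved stays moved. The work goes in short steps, each a Python script; the robot and the scene stay as the last script left them, time stands still between calls to the robot, and variables do not carry over. Pictures are saved under pics/ and viewed, and the job is handed in when it is done.

```bash
mkdir -p pics; ls
python3 - <<'E'
from workcell import arm
import cv2,numpy as np
for n in ["scene","top","wrist"]:
    R=arm.current_tool_rot();p=arm.current_tcp_pos()
    im,d=arm.get_image(n)
    cv2.imwrite(f"pics/{n}0.png",im[:,:,::-1]); np.savez(f"{n}0.npz",im=im,d=d)
    c=arm.calibration(n); print(n,{k:np.round(v,4).tolist() for k,v in c.items()})
print(R,p,arm.current_time())
E
```

```text
pics
scene {'camera_matrix': [[378.6836, 0.0, 322.5313], [0.0, 378.6836, 196.7097], [0.0, 0.0, 1.0]], 'R': [[-0.2982, 0.9544, 0.014], [0.6992, 0.2284, -0.6775], [-0.6498, -0.1923, -0.7354]], 't': [0.1891, -0.3774, 1.3968]}
top {'camera_matrix': [[381.6896, 0.0, 319.7138], [0.0, 381.6896, 201.6159], [0.0, 0.0, 1.0]], 'R': [[0.0033, -0.9999, 0.0146], [-0.9963, -0.0046, -0.0864], [0.0865, -0.0142, -0.9962]], 't': [-0.0123, 0.618, 0.907]}
wrist {'camera_matrix': [[342.8046, 0.0, 316.4932], [0.0, 342.8046, 199.1702], [0.0, 0.0, 1.0]], 'T_tool_cam': [[-0.001, -0.9568, -0.2907, 0.0732], [1.0, -0.0013, 0.001, 0.0009], [-0.0013, -0.2907, 0.9568, -0.1431], [0.0, 0.0, 0.0, 1.0]]}
[[-9.08237080e-01  4.18455851e-01 -3.28277456e-04]
 [ 4.18455976e-01  9.08236690e-01 -8.43401133e-04]
 [-5.47725095e-05 -9.03377846e-04 -9.99999590e-01]] [0.24053605 0.52202905 0.23091688] 0.15
```

View pics/scene0.png

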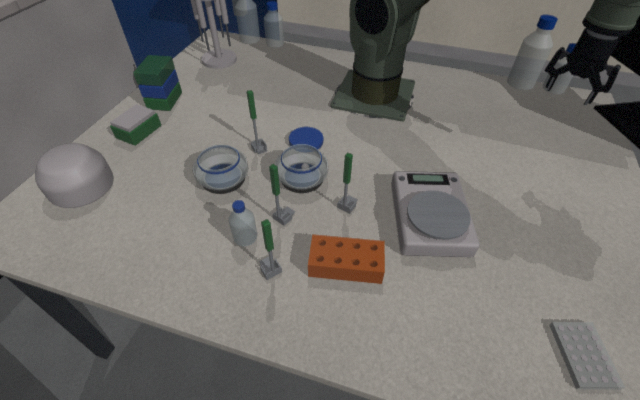

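View pics/top0.png

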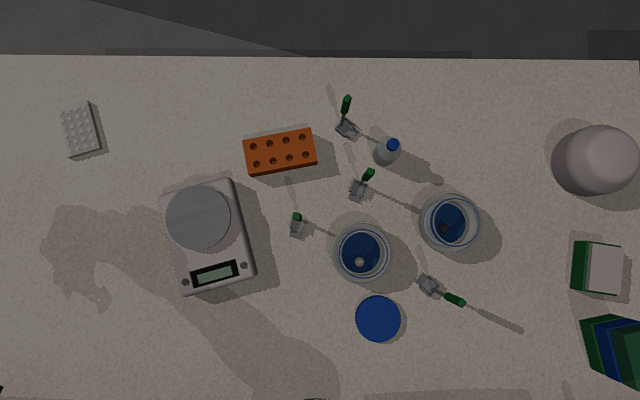

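View pics/wrist0.png

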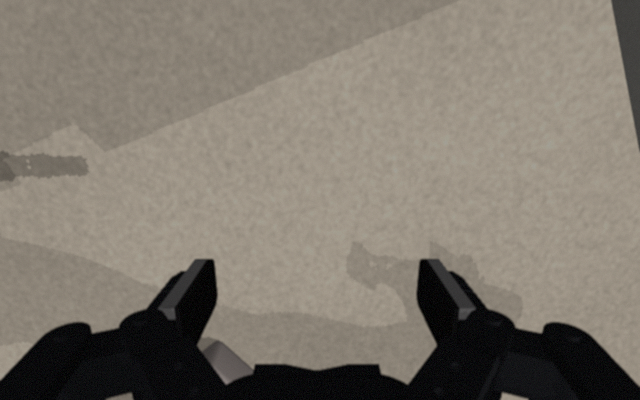

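The top view shows four scoops: bases near (298,228), (358,190), (346,128) and (428,286). In the top view +y, the robot's left, is image-left, so the one at (298,228) is the target; in the scene view it is at (347,190). The white ball, near (360,262), is in the jar at (361,252). The other jar, at (449,222), holds the dark ball. I'll confirm with a crop.

Run:
```python
import cv2,numpy as np
t=cv2.imread("pics/top0.png")[195:290,270:410]; s=cv2.imread("pics/scene0.png")[140:220,270:390]
t=cv2.resize(t,None,fx=5,fy=5,interpolation=cv2.INTER_CUBIC); cv2.imwrite("pics/crop_top.png",np.clip(t*1.6,0,255).astype('u1'))
s=cv2.resize(s,None,fx=5,fy=5,interpolation=cv2.INTER_CUBIC); cv2.imwrite("pics/crop_scene.png",np.clip(s*1.6,0,255).astype('u1'))
```

```text
(no output)
```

View pics/crop_top.png

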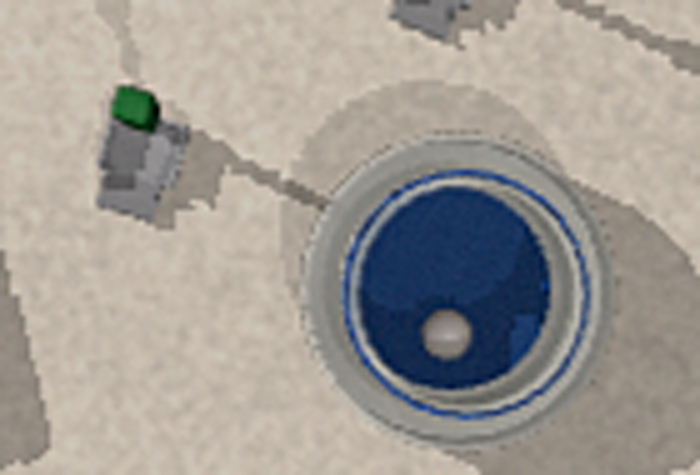

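View pics/crop_scene.png

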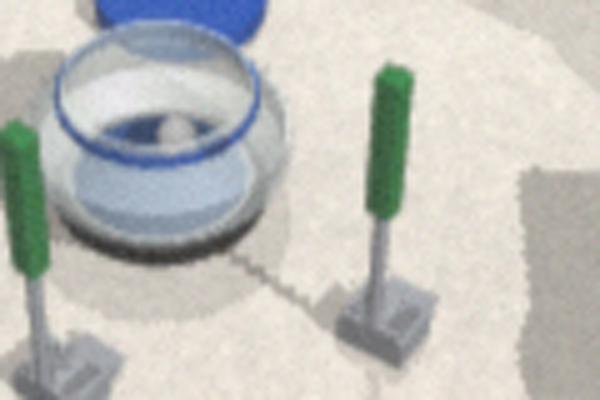

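The target is confirmed as the leftmost scoop. Its rod is at the +x end and its nose points roughly to -x. Next, positions.

```bash
cat > h.py <<'E'
import numpy as np,cv2
from workcell import arm
def cal(n,Rt=None,pt=None):
    c=arm.calibration(n);K=c["camera_matrix"]
    if n!="wrist": return K,np.array(c["R"]),np.array(c["t"])
    T=np.eye(4);T[:3,:3]=Rt;T[:3,3]=pt
    M=np.linalg.inv(T@np.array(c["T_tool_cam"])); return K,M[:3,:3],M[:3,3]
def plane(c,uv,z):
    K,R,t=c; uv=np.atleast_2d(uv).astype(float)
    r=np.c_[uv,np.ones(len(uv))]@np.linalg.inv(K).T@R; o=-R.T@t
    return o+r*((z-o[2])/r[:,2])[:,None]
def cloud(c,d,mask):
    K,R,t=c; v,u=np.nonzero(mask&(d>0)); z=d[v,u]
    P=np.c_[u*1.,v,np.ones(len(u))]@np.linalg.inv(K).T*z[:,None]
    return (P-t)@R
def proj(c,X):
    K,R,t=c; q=(np.atleast_2d(X)@R.T+t)@np.array(K).T; return q[:,:2]/q[:,2:]
E
python3 - <<'E'
from h import *
def hsv(im): return cv2.cvtColor(im,cv2.COLOR_RGB2HSV)
for n,box in [("top",(270,200,330,250)),("scene",(335,145,362,190))]:
    f=np.load(n+"0.npz");im,d=f["im"],f["d"];c=cal(n)
    h=hsv(im);m=(h[:,:,0]>45)&(h[:,:,0]<85)&(h[:,:,1]>110)
    b=np.zeros_like(m);b[box[1]:box[3],box[0]:box[2]]=1
    P=cloud(c,d,m&b);print(n,"green",len(P),np.percentile(P,[2,50,98],axis=0).round(4).tolist())
    if n=="top":
        v,u=np.nonzero(m&b);print("px",u.min(),u.max(),v.min(),v.max())
f=np.load("top0.npz");im,d=f["im"],f["d"];c=cal("top");h=hsv(im)
# blue band/floor of jar: depth of region
b=np.zeros(d.shape,bool);b[215:290,330:396]=1
m=(h[:,:,0]>100)&(h[:,:,0]<125)&(h[:,:,1]>150)&b
P=cloud(c,d,m);lo=P[:,2]<.03;print("blue z hist",np.histogram(P[:,2],bins=8))
print("floor bounds",P[lo].min(0),P[lo].max(0))
uu=P[~lo]
print("band",len(uu)); 
if len(uu)>20: print(uu.min(0),uu.max(0),uu.mean(0))
# ball
b=np.zeros(d.shape,bool);b[252:272,348:372]=1
m=(h[:,:,1]<70)&b;v,u=np.nonzero(m);P=cloud(c,d,m);print("ball px",u.mean(),v.mean(),len(u),"top z",np.percentile(P[:,2],[5,50,95]),plane(c,[u.mean(),v.mean()],.023))
# pan
b=np.zeros(d.shape,bool);b[180:255,160:240]=1
P=cloud(c,d,b);k=abs(P[:,2]-.075)<.006;print("pan",k.sum(),P[k].min(0),P[k].max(0),P[k].mean(0))
E
```

```text
top green 57 [[0.5679, 0.0319, 0.1299], [0.5744, 0.0378, 0.1941], [0.5806, 0.0458, 0.1961]]
px 293 301 213 220
scene green 33 [[0.5748, 0.0377, 0.1209], [0.5799, 0.0458, 0.1878], [0.5832, 0.0479, 0.1953]]
blue z hist (array([1074,    3,    0,    0,    0,    0,    0,   57]), array([0.0063724 , 0.01560403, 0.02483566, 0.03406729, 0.04329892,
       0.05253055, 0.06176218, 0.07099381, 0.08022544]))
floor bounds [ 0.44656272 -0.15712897  0.0063724 ] [ 0.54200744 -0.06527833  0.0163668 ]
band 57
[ 0.43942535 -0.15459243  0.07205111] [ 0.55087116 -0.05362127  0.08022544] [ 0.49961841 -0.09574676  0.07677087]
ball px 358.76344086021504 262.78494623655916 93 top z [0.0104145  0.03000132 0.03678397] [[ 0.46986243 -0.10519674  0.023     ]]
pan 3329 [0.50384682 0.19822353 0.06910303] [0.65162014 0.34734353 0.08043589] [0.57710781 0.27270417 0.07456914]
```

```bash
python3 - <<'E'
import cv2,numpy as np
t=cv2.imread("pics/top0.png")
for n,(x,y,w,h) in dict(jar=(320,212,80,80),sc=(278,202,40,45),pan=(155,170,105,135)).items():
    f=600//max(w,h); cv2.imwrite(f"pics/c_{n}.png",np.clip(cv2.resize(t[y:y+h,x:x+w],None,fx=f,fy=f,interpolation=cv2.INTER_CUBIC)*1.6,0,255).astype('u1'))
E
cat >> h.py <<'E'
from scipy.spatial.transform import Rotation as Ro
def rotz(a): return Ro.from_euler('z',a,degrees=True).as_matrix()
def scoopR(yaw,tilt): return rotz(yaw)@Ro.from_euler('y',-tilt,degrees=True).as_matrix()
def relR(k): # tool axes in scoop frame; k degrees: direction of tool y
    return rotz(k)@np.diag([1,-1,-1.])
E
python3 - <<'E'
from h import *
from scipy.optimize import least_squares
f=np.load("top0.npz");im,d=f["im"],f["d"];c=cal("top");h=cv2.cvtColor(im,cv2.COLOR_RGB2HSV)
b=np.zeros(d.shape,bool);b[215:290,330:396]=1
m=(h[:,:,0]>100)&(h[:,:,0]<125)&(h[:,:,1]>110)&b
P=cloud(c,d,m);P=P[P[:,2]>.06]
def fit(P):
    s=least_squares(lambda q:np.hypot(P[:,0]-q[0],P[:,1]-q[1])-q[2],[.5,-.1,.05],loss='soft_l1',f_scale=.002);return s.x,np.abs(s.fun).mean()
print("band z",np.percentile(P[:,2],[5,50,95]),fit(P))
A=cloud(c,d,b);k=A[:,2]>.078;print("rim",k.sum(),fit(A[k]))
k=(A[:,2]>.03)&(A[:,2]<.06);print("z3-6",k.sum(),fit(A[k]))
fs=np.load("scene0.npz");ims,ds=fs["im"],fs["d"];cs=cal("scene");b2=np.zeros(d.shape,bool);b2[135:195,270:335]=1
A=cloud(cs,ds,b2);k=(A[:,2]>.076)&(A[:,2]<.09);print("rim scene",k.sum(),fit(A[k]))
b3=np.zeros(d.shape,bool);b3[200:250,270:325]=1
A=cloud(c,d,b3);k=(A[:,2]>.012)&(A[:,2]<.03);Q=A[k];print("scoop walls",k.sum(),Q.min(0),Q.max(0),cv2.minAreaRect((Q[:,:2]*1000).astype(np.float32)))
k=(A[:,2]>.190);print("top",k.sum(),A[k].min(0),A[k].max(0),A[k].mean(0),cv2.minAreaRect((A[k][:,:2]*1000).astype(np.float32)))
jar=np.array([.495,-.104,0]);pan=np.array([.577,.2727,.075]);
gp=np.array([.012,0,.146])
poses=[("grasp",[.564,.040,0],-12,0),("pre",[.564,.04,.1],-12,0)]
for yaw in(-12,0): 
  poses+=[(f"above{yaw}",jar+[.027,0,.16],yaw,40),("dip",jar+[.03,0,.028],yaw,40),("sweep",jar+[-.017,0,.018],yaw,22),("lev",jar+[-.0,0,.018],yaw,0),("lift",jar+[0.01,0,.14],yaw,0)]
for yaw in(-12,0,30): poses+=[(f"pan{yaw}",pan,yaw,0),("panup",pan+[0,0,.08],yaw,0)]
for k in(0,90,180,270):
    print(k,[(n,(lambda q:None if q is None else [round(float(x)) for x in np.degrees(q)] if np.max(np.abs(q))<4 else np.round(q).astype(int).tolist())(arm.solve_ik(p+scoopR(y,t)@gp,scoopR(y,t)@relR(k)))) for n,p,y,t in poses])
E
```

```text
band z [0.06450757 0.0762436  0.07906826] (array([ 0.49518075, -0.10887305,  0.05547417]), np.float64(0.0008276367404871712))
rim 266 (array([ 0.49547698, -0.10779003,  0.05195383]), np.float64(0.0011927926708890806))
z3-6 720 (array([ 0.49607108, -0.10783527,  0.07004038]), np.float64(0.0052097382307044054))
rim scene 250 (array([ 0.49557485, -0.10647835,  0.0521067 ]), np.float64(0.0015763834713632711))
scoop walls 44 [0.54144498 0.02110768 0.01257224] [0.57818894 0.06543349 0.02409215] ((560.879638671875, 43.95796203613281), (41.47871398925781, 35.35376739501953), 79.9386978149414)
top 52 [0.5684816  0.03186581 0.19195675] [0.58258511 0.04792925 0.1971124 ] [0.57538426 0.03996813 0.19414052] ((575.629638671875, 40.21283721923828), (15.259033203125, 13.204859733581543), 72.01514434814453)
0 [('grasp', [-24, 52, 36, 91, -38, 49, -75]), ('pre', [-26, 46, 42, 84, -33, 63, -79]), ('above-12', None), ('dip', None), ('sweep', [22, 37, -27, 139, 129, 25, 133]), ('lev', [-10, 46, 36, 103, -38, 44, -56]), ('lift', [-13, 39, 43, 90, -29, 62, -65]), ('above0', None), ('dip', None), ('sweep', 
[... 1681 characters left out ...]
21, 59, 15, 78, 82])]
270 [('grasp', [11, 51, -38, 90, 37, 52, 129]), ('pre', [11, 43, -37, 83, 27, 63, 137]), ('above-12', None), ('dip', None), ('sweep', [20, 37, -23, 139, 134, 23, 39]), ('lev', [30, 46, -40, 101, 39, 48, 139]), ('lift', [27, 36, -36, 89, 23, 63, 154]), ('above0', None), ('dip', None), ('sweep', [37, 40, -43, 138, 118, 28, 70]), ('lev', [31, 46, -43, 101, 41, 49, 148]), ('lift', [-23, 51, 74, 91, -50, 78, -122]), ('pan-12', [-13, 51, -35, 68, 28, 69, 120]), ('panup', [-15, 47, -35, 59, 25, 80, 124]), ('pan0', [-12, 52, -39, 68, 31, 71, 130]), ('panup', [-14, 48, -38, 59, 28, 81, 134]), ('pan30', [-10, 53, -46, 67, 37, 74, 156]), ('panup', [-12, 49, -47, 58, 34, 84, 160])]
```

View pics/c_sc.png

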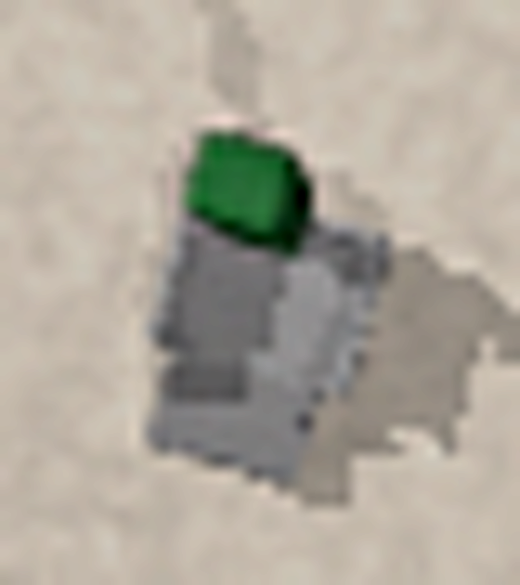

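Run:
```python
from h import *
jar=np.array([.4957,-.107,0]);pan=np.array([.577,.2727,.075]);gr=np.array([.012,0,.163])
def seq(gy,y,py):
  return [("pre",[.564,.043,.1],gy,0),("grasp",[.564,.043,0],gy,0),("up",[.564,.043,.12],gy,0),("above",jar+[.027,0,.13],y,38),("dip",jar+[.03,0,.028],y,38),("d22",jar+[.03,0,.018],y,22),("sweep",jar+[-.017,0,.018],y,22),("lev",jar+[-.017,0,.018],y,0),("lift",jar+[0.01,0,.13],y,0),("panup",pan+[0,0,.05],py,0),("pan",pan,py,0)]
for k in(0,180):
 for dl in(15,25,35,45):
  for y in(-14,10):
   out=[]
   for n,p,yy,t in seq(-14,y,y):
    R=scoopR(yy,t);Rt=R@Ro.from_euler('y',dl,degrees=True).as_matrix()@relR(k)
    q=arm.solve_ik(p+R@gr+Rt[:,2]*.019,Rt); out.append((n,None if q is None else np.round(q).astype(int).tolist()))
   print(k,dl,y,"fails",[n for n,q in out if q is None]); 
   if dl==25 and y==-14: print(out)
```

```text
0 15 -14 fails []
0 15 10 fails []
0 25 -14 fails []
[('pre', [-17, 59, 44, 56, -36, 102, -85]), ('grasp', [-17, 65, 41, 63, -37, 90, -82]), ('up', [-17, 58, 45, 54, -35, 104, -85]), ('above', [-15, 28, 34, 122, -37, 25, -58]), ('dip', [4, 37, 3, 130, -65, 0, -32]), ('d22', [-11, 46, 36, 106, -38, 43, -58]), ('sweep', [-10, 43, 34, 115, -39, 37, -54]), ('lev', [-8, 58, 42, 81, -30, 80, -64]), ('lift', [-7, 54, 47, 66, -28, 98, -68]), ('panup', [-29, 65, 41, 32, -47, 113, -114]), ('pan', [-30, 66, 42, 39, -46, 107, -110])]
0 25 10 fails ['panup']
0 35 -14 fails ['panup', 'pan']
0 35 10 fails ['panup', 'pan']
0 45 -14 fails ['pre', 'up', 'lift', 'panup', 'pan']
0 45 10 fails ['pre', 'up', 'panup', 'pan']
180 15 -14 fails []
180 15 10 fails []
180 25 -14 fails []
[('pre', [2, 54, -16, 55, 3, 95, 65]), ('grasp', [3, 60, -18, 62, 6, 83, 65]), ('up', [2, 53, -15, 53, 2, 98, 66]), ('above', [10, 24, -6, 122, 13, 22, 69]), ('dip', [4, 37, 3, 130, 45, 0, 37]), ('d22', [17, 42, -16, 105, 17, 38, 67]), ('sweep', [18, 39, -16, 114, 18, 32, 65]), ('lev', [18, 52, -17, 80, 10, 75, 75]), ('lift', [15, 48, -14, 65, 6, 93, 78]), ('panup', [-18, 61, -15, 31, -3, 108, 48]), ('pan', [-17, 63, -16, 38, -2, 100, 49])]
180 25 10 fails ['panup']
180 35 -14 fails ['panup', 'pan']
180 35 10 fails ['panup', 'pan']
180 45 -14 fails ['pre', 'up', 'lift', 'panup', 'pan']
180 45 10 fails ['pre', 'up', 'panup', 'pan']
```

```bash
cat >> h.py <<'E'
DL=22.;K=180
GR=np.array([.012,0,.163])
JAR=np.array([.4957,-.107,0]);PAN=np.array([.577,.2727,.075])
def tool(p,yaw,tilt,dl=DL,gr=GR):
    R=scoopR(yaw,tilt);Rt=R@Ro.from_euler('y',dl,degrees=True).as_matrix()@relR(K)
    return np.asarray(p)+R@gr+Rt[:,2]*.019,Rt
def snap(n,name):
    Rt=arm.current_tool_rot();pt=arm.current_tcp_pos();im,d=arm.get_image(n)
    cv2.imwrite(f"pics/{name}.png",np.clip(im[:,:,::-1]*1.4,0,255).astype('u1'));np.savez(name+".npz",im=im,d=d,R=Rt,p=pt)
    return im,d,cal(n,Rt,pt)
E
python3 - <<'E'
from h import *
p,R=tool([.564,.043,.13],-14,0)
arm.move_pose(p,R); print(arm.current_time(),arm.current_tcp_pos()-p,arm.current_joint_positions())
im,d,c=snap("wrist","w1")
A=cloud(c,d,np.ones(d.shape,bool))
near=(np.hypot(A[:,0]-.565,A[:,1]-.04)<.06)
k=near&(A[:,2]>.19)&(A[:,2]<.2);print("top",k.sum(),A[k].mean(0) if k.any() else 0,cv2.minAreaRect((A[k][:,:2]*1000).astype(np.float32)) if k.sum()>5 else 0)
k=near&(A[:,2]>.0155)&(A[:,2]<.024);print("wall",k.sum(),cv2.minAreaRect((A[k][:,:2]*1000).astype(np.float32)) if k.sum()>5 else 0)
print("proj expected nose/corners",proj(c,[[.564,.043,0],[.576,.04,.195]]))
E
```

```text
2.2583 [-1.48105624e-04  1.18959378e-03  3.14664106e-05] [  1.06083558  50.7906576  -14.26251106  55.6045863    2.24566135
  94.82157887  65.8354263 ]
top 439 [0.57645007 0.04183383 0.19491605] ((576.9277954101562, 41.65657424926758), (15.454909324645996, 14.210186958312988), 76.14332580566406)
wall 170 ((563.5291748046875, 45.79707336425781), (40.002681732177734, 35.193870544433594), 74.30152893066406)
proj expected nose/corners [[314.52176603 237.43683446]
 [313.35731813 261.66234295]]
```

View pics/w1.png

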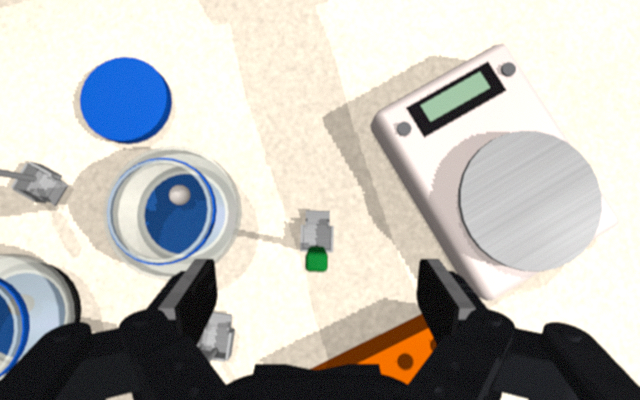

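The wrist view shows the grip at (317,260) and the tray at (317,228). It gives yaw about -15° and the origin near (0.565, 0.0446), which matches the top view within 2 mm. The wall rectangle measures 40×35 mm, and the heights come out as expected. Grasping now.

Run:
```python
from h import *
S=[.5648,.0446,0]
p,R=tool(S,-15,0)
arm.line_to(p+[0,0,.09],v=.2,rotation=R)
arm.line_to(p,v=.1)
print("pos err",arm.current_tcp_pos()-p,arm.current_wrist_force())
arm.gripper_to(.0); print("w",arm.current_width(),arm.current_wrist_force(),arm.current_time())
im,d,c=snap("wrist","w2")
snap("top","t2")
```

```text
pos err [3.01857379e-04 3.20859948e-05 6.39325078e-04] [-0.49011197 -0.00939202 -0.47261892]
w 0.015384943631809695 [ 0.4615568  -0.61883099  3.59400587] 4.35
```

View pics/w2.png

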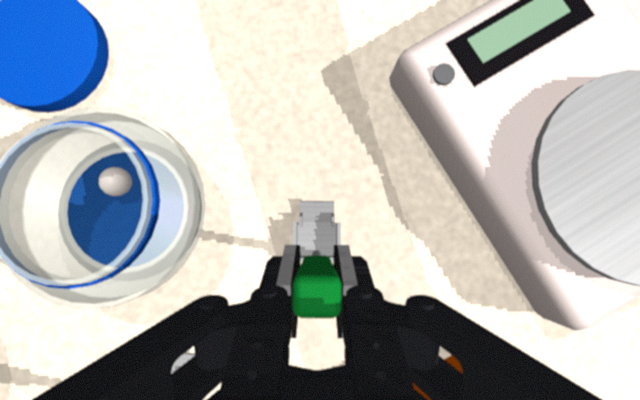

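The grip is held between the pads at 15.4 mm and the nose points up in the image. Lift, check the pose in hand, and refine the jar and ball positions.

Run:
```python
from h import *
from scipy.optimize import least_squares
S0=np.array([.5648,.0446,0]);Rt=arm.current_tool_rot();pt=arm.current_tcp_pos()
p=pt+[0,0,.13]; arm.line_to(p,v=.2)
print(arm.current_time(),arm.current_wrist_force(),arm.current_ft_torque(),arm.current_width())
im,d,c=snap("wrist","w3")
A=cloud(c,d,np.ones(d.shape,bool));S=S0+[0,0,.13]
L=(A-S)@scoopR(-15,0)
k=(abs(L[:,0])<.05)&(abs(L[:,1])<.03)&(L[:,2]<.03)&(L[:,2]>-.03)
print("scoop pts (scoop frame) pct",np.percentile(L[k],[2,50,98],axis=0).round(4).tolist())
w=k&(L[:,2]>.014);r=cv2.minAreaRect((L[w][:,:2]*1000).astype(np.float32));print("walls",w.sum(),r,np.median(L[w][:,2]))
fl=k&(abs(L[:,1])<.012)&(abs(L[:,0]+.004)<.01);print("floor z",np.median(L[fl][:,2]))
np_=k&(abs(L[:,1])<.012)&(L[:,0]<-.018);q=np.polyfit(L[np_][:,0],L[np_][:,2],1);print("ramp slope deg",np.degrees(np.arctan(q[0])),"min x",L[np_][:,0].min())
def fit(P):
    s=least_squares(lambda q:np.hypot(P[:,0]-q[0],P[:,1]-q[1])-q[2],[.5,-.1,.05],loss='soft_l1',f_scale=.002);return s.x.round(4),np.abs(s.fun).mean().round(4)
for nm in("w1","w2","w3"):
    f=np.load(nm+".npz");im,d=f["im"],f["d"];c=cal("wrist",f["R"],f["p"]);A=cloud(c,d,np.ones(d.shape,bool))
    k=(np.hypot(A[:,0]-.4957,A[:,1]+.107)<.075)
    kk=k&(A[:,2]>.078)&(A[:,2]<.088);print(nm,"rim",kk.sum(),fit(A[kk]) if kk.sum()>30 else 0)
    h=cv2.cvtColor(im,cv2.COLOR_RGB2HSV);uv=proj(c,[[.47,-.106,.023]])[0];
    b=np.zeros(d.shape,bool);v0,u0=int(uv[1]),int(uv[0]);b[max(0,v0-30):v0+30,max(0,u0-30):u0+30]=1
    m=(h[:,:,1]<70)&b;P=cloud(c,d,m);P=P[(P[:,2]>.018)&(P[:,2]<.038)&(np.hypot(P[:,0]-.47,P[:,1]+.106)<.02)]
    if len(P)>20:
        s=least_squares(lambda q:np.linalg.norm(P-q,axis=1)-.012,[.47,-.106,.023]);print("ball",len(P),s.x.round(4),uv)
```

```text
5.25 [-0.41116175 -0.66153254 -3.72288687] [-0.19087888 -0.59372168 -0.02150582] 0.014841197881895652
scoop pts (scoop frame) pct [[-0.0336, -0.0178, 0.0011], [-0.0095, 0.0005, 0.0031], [0.0127, 0.0189, 0.0184]]
walls 229 ((-2.774428367614746, 0.8670940399169922), (39.501651763916016, 37.05204772949219), 89.7989501953125) 0.01738040183639611
floor z 0.002388891825665776
ramp slope deg -20.523594330011697 min x -0.03477047465973334
w1 rim 1505 (array([ 0.4966, -0.1052,  0.0517]), np.float64(0.0011))
ball 329 [ 0.4742 -0.1031  0.0232] [176.28803269 191.98787529]
w2 rim 3340 (array([ 0.4966, -0.105 ,  0.0516]), np.float64(0.0011))
ball 739 [ 0.4741 -0.1034  0.0231] [111.09143465 177.61968152]
w3 rim 1549 (array([ 0.4966, -0.1052,  0.0518]), np.float64(0.0012))
ball 324 [ 0.4742 -0.1031  0.0232] [174.87808661 194.37144935]
```

View pics/w3.png

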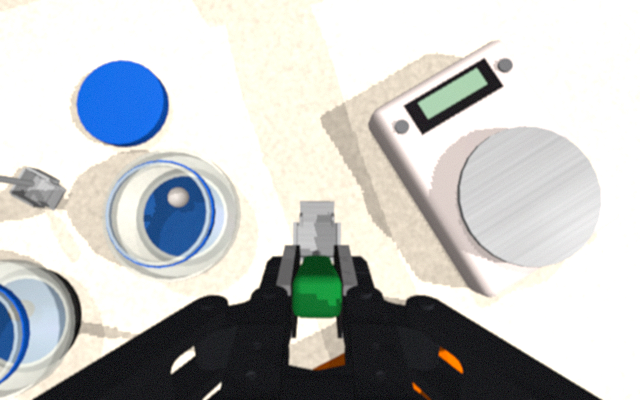

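The in-hand pose matches the model: upright, walls centred within 1 mm, ramp 20.5°. The jar is at (0.4965,-0.1055) and the ball at (0.474,-0.1033, z 0.023), 22 mm towards the robot. Now enter nose-down behind the ball.

```bash
cat >> h.py <<'E'
JAR=np.array([.4964,-.1056,0])
YAW=-6.
def nosepose(u,clr,tilt,yaw=None):
    """nose bottom at u (along +scoop x from jar middle), clr above jar floor"""
    yaw=YAW if yaw is None else yaw
    n=JAR+rotz(yaw)@np.array([u,0,.011+clr]); o=n-scoopR(yaw,tilt)@np.array([-.0345,0,.0075])
    return tool(o,yaw,tilt)
def org():  # scoop origin & R from TCP
    Rt=arm.current_tool_rot();R=Rt@np.linalg.inv(Ro.from_euler('y',DL,degrees=True).as_matrix()@relR(K))
    return arm.current_tcp_pos()-Rt[:,2]*.019-R@GR,R
E
python3 - <<'E'
from h import *
p,R=nosepose(-.005,.12,10); print("ik",arm.solve_ik(p,R))
arm.line_to(p,v=.2,rotation=R)
p,R=nosepose(-.005,.095,36);print(arm.solve_ik(p,R)); arm.line_to(p,v=.1,rotation=R)
p,R=nosepose(-.005,.012,36);print(arm.solve_ik(p,R))
print(arm.current_time(),arm.current_wrist_force(),arm.current_tcp_pos())
im,d,c=snap("wrist","w4");snap("scene","s4")
E
```

```text
ik [ 15.4369931   39.34051567 -14.95088829  80.09370417   9.10383617
  73.85859147  83.29617319]
[ 17.78626961  25.34815058 -13.16757321 121.88859292  16.16097782
  20.01514674  75.97925324]
[ 10.51001798  35.38750129  -2.16715256 129.33048217  22.8258018
   1.42892785  70.14539494]
7.275 [ 0.05005972  0.07152788 -2.63564045] [ 0.44317967 -0.09954815  0.24073691]
```

View pics/w4.png

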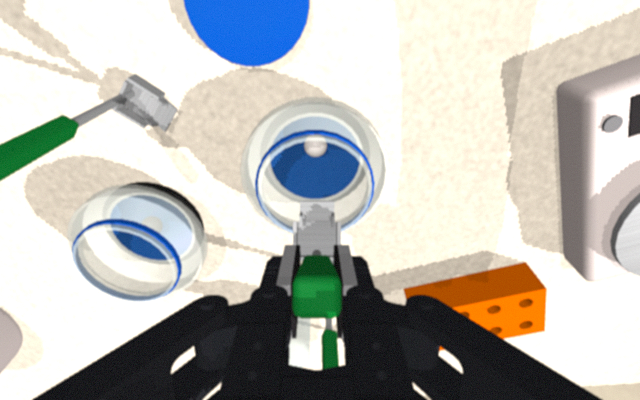

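View pics/s4.png

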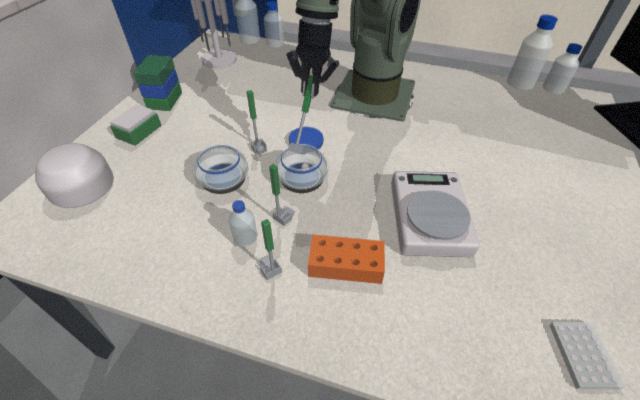

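Run:
```python
from h import *
for clr,t in [(.045,34),(.03,31),(.015,27),(.004,23)]:
    p,R=nosepose(-.005,clr,t); arm.line_to(p,v=.08,rotation=R)
    print(clr,arm.current_wrist_force().round(2),(arm.current_tcp_pos()-p).round(4))
f0=arm.current_wrist_force()
for clr in np.arange(.003,-.0026,-.0005):
    p,R=nosepose(-.005,clr,23); arm.line_to(p,v=.03,rotation=R); arm.sleep(.1)
    f=arm.current_wrist_force()-f0; print(round(clr,4),f.round(2),end=' ')
    if f[2]>1.5: break
print(arm.current_time(),arm.current_joint_positions().round(1));o,Rs=org();print("origin rel jar",(o-JAR).round(4))
snap("wrist","w5")
```

```text
0.045 [-0.38 -0.75 -2.66] [0.0001 0.     0.0002]
0.03 [-1.76  0.05 -2.58] [-0.0001 -0.0001  0.0002]
0.015 [-0.16 -0.55 -2.2 ] [-0.0003 -0.0001  0.0002]
0.004 [-0.57 -0.69 -2.35] [-0.0003 -0.      0.0002]
0.003 [0.45 0.11 0.39] 0.0025 [0.34 0.35 0.06] 0.002 [0.97 0.26 0.22] 0.0015 [0.07 0.97 0.11] 0.001 [ 0.77  1.01 -0.8 ] 0.0005 [1.22 1.13 0.96] 0.0 [-1.02  1.26 14.34] 11.5833 [ 15.7  39.9 -12.6 109.9  15.9  30.7  76.4]
origin rel jar [ 0.0298 -0.0032  0.0181]
```

View pics/w5.png

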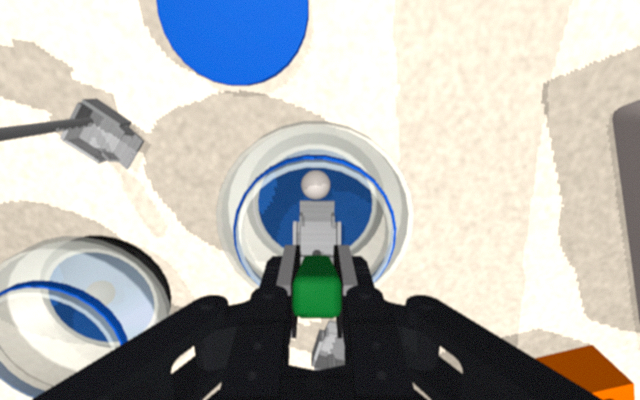

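The nose touched the floor exactly where expected, and the ball at (315,184) sits straight ahead of it. Sweep at 0.6 mm clearance.

Run:
```python
from h import *
p,R=nosepose(-.005,.0006,23); arm.line_to(p,v=.03,rotation=R)
f0=arm.current_wrist_force()
p,R=nosepose(-.036,.0006,22.5); arm.line_to(p,v=.03,rotation=R);print((arm.current_wrist_force()-f0).round(2))
for u in np.arange(-.038,-.0525,-.001):
    p,R=nosepose(u,.0006,22); arm.line_to(p,v=.02,rotation=R);arm.sleep(.05);f=arm.current_wrist_force()-f0;print(round(u,4),f.round(1),end=' ')
    if np.linalg.norm(f)>9: break
print(arm.current_time());o,Rs=org();print("origin rel jar",(o-JAR).round(4))
snap("wrist","w6")
```

```text
[-0.88  0.67 -3.23]
-0.038 [-0.6  0.1 -0.9] -0.039 [ 0.   0.2 -2.6] -0.04 [ 0.3 -0.1 -2.5] -0.041 [-0.5 -0.2 -3.4] -0.042 [ 0.6  0.1 -2.5] -0.043 [ 0.4  0.5 -3.4] -0.044 [ 0.2  0.7 -3. ] -0.045 [-0.7 -0.4 -3.9] -0.046 [ 0.   0.1 -3.3] -0.047 [-0.1 -0.1 -3.9] -0.048 [ 0.2  0.2 -3.5] -0.049 [ 0.2 -0.2 -3. ] -0.05 [-0.2 -0.6 -3.5] -0.051 [ 0.   0.4 -3.6] -0.052 [-0.4  0.6 -2.8] 17.525
origin rel jar [-0.0171  0.0018  0.0176]
```

View pics/w6.png

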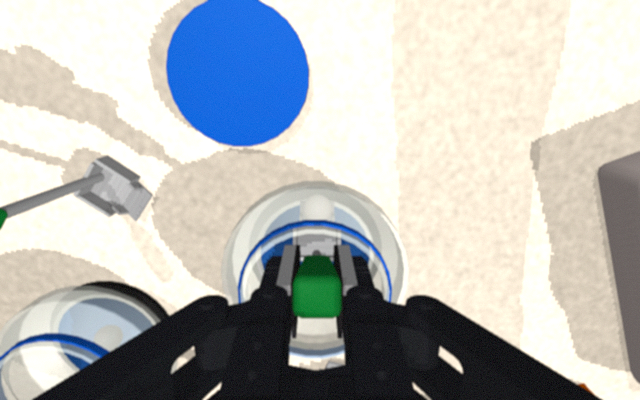

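```bash
cat >> h.py <<'E'
from scipy.optimize import least_squares
def ballfit(name,n="wrist",show=True):
    f=np.load(name+".npz");im,d=f["im"],f["d"];c=cal(n,f["R"],f["p"])
    R=f["R"]@np.linalg.inv(Ro.from_euler('y',DL,degrees=True).as_matrix()@relR(K));o=f["p"]-f["R"][:,2]*.019-R@GR
    A=cloud(c,d,np.ones(d.shape,bool));L=(A-o)@R
    m=(abs(L[:,1])<.013)&(L[:,0]>-.055)&(L[:,0]<.004)&(L[:,2]>.014)&(L[:,2]<.045)
    P=L[m]; s=least_squares(lambda q:np.linalg.norm(P-q,axis=1)-.012,P.mean(0)-[0,0,.006],loss='soft_l1',f_scale=.001)
    print("ball in scoop frame",s.x.round(4),"n",m.sum(),"res",np.abs(np.linalg.norm(P-s.x,axis=1)-.012).mean().round(4)); return s.x
E
python3 - <<'E'
from h import *
ballfit("w6")
E
python3 -c "
import cv2;t=cv2.imread('pics/w6.png')[170:310,230:410];cv2.imwrite('pics/w6c.png',cv2.resize(t,None,fx=4,fy=4,interpolation=2))"
```

```text
ball in scoop frame [-0.0366  0.      0.036 ] n 127 res 0.0015
```

View pics/w6c.png

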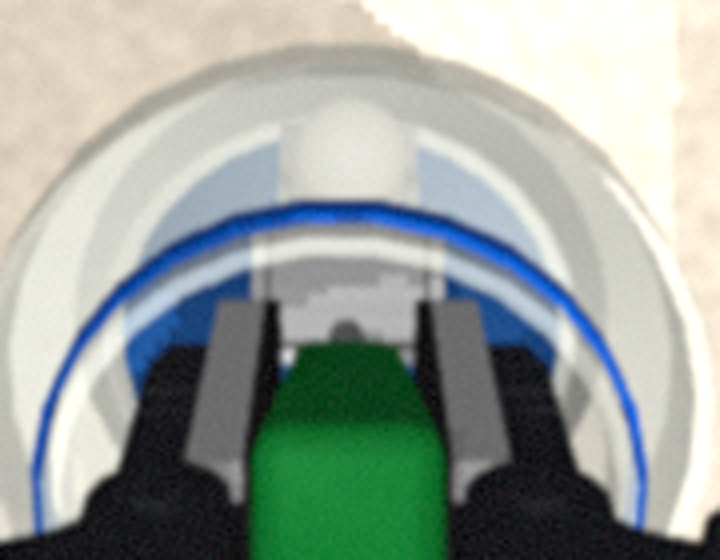

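The ball sits over the ramp and nose, pinned against the wall. Level while following the wall up.

```bash
python3 - <<'E'
from h import *
f0=arm.current_wrist_force()
for u,clr,t in [(-.0525,.0015,17),(-.0535,.003,12),(-.0545,.005,7),(-.0555,.007,2),(-.0555,.008,-3)]:
    p,R=nosepose(u,clr,t); arm.line_to(p,v=.04,rotation=R);print(t,(arm.current_wrist_force()-f0).round(1),end=' ')
arm.sleep(.2)
print(arm.current_time());o,Rs=org();print("origin rel jar",(o-JAR).round(4))
snap("wrist","w7")
ballfit("w7")
E
python3 -c "
import cv2;t=cv2.imread('pics/w7.png')[150:330,210:430];cv2.imwrite('pics/w7c.png',cv2.resize(t,None,fx=3,fy=3,interpolation=2))"
```

```text
17 [-3.5  1.3 16.3] 12 [-0.9  0.5 16.4] 7 [-0.9  0.4 10.1] 2 [-0.3  0.6  4.4] -3 [ 0.1  0.4 37.7] 19.9917
origin rel jar [-0.0211  0.002   0.0115]
ball in scoop frame [-0.0176  0.0011  0.031 ] n 827 res 0.0095
```

View pics/w7c.png

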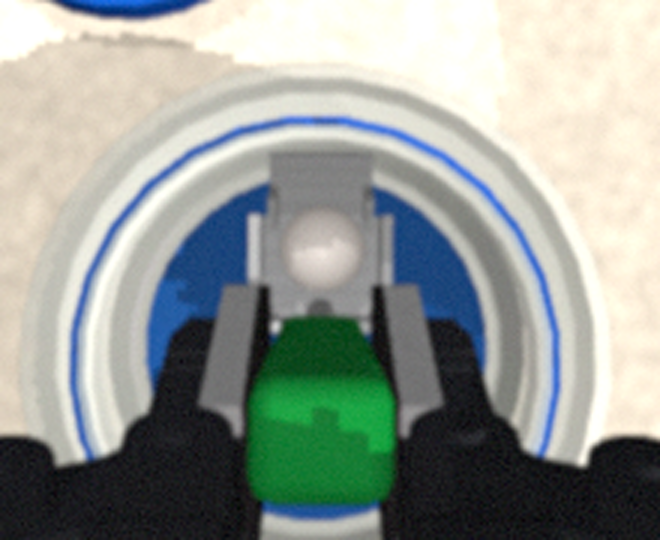

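The ball lies in the tray. The heel pressed the floor with about 38 N during levelling, so the scoop may have slipped a little in the grip. I'll lift, then re-measure the scoop's pose in hand.

```bash
python3 - <<'E'
from h import *
p0=arm.current_tcp_pos(); arm.line_to(p0+[0,0,.012],v=.06)
c0=JAR+rotz(YAW)@np.array([.008,0,.030])
p,R=tool(c0,YAW,-3); arm.line_to(p,v=.08,rotation=R)
print(arm.current_wrist_force().round(2))
p,R=tool(c0+[0,0,.115],YAW,-2); arm.line_to(p,v=.15,rotation=R)
arm.sleep(.2)
print(arm.current_time(),arm.current_width(),arm.current_wrist_force().round(2))
im,d,c=snap("wrist","w8");o,Rs=org()
A=cloud(c,d,np.ones(d.shape,bool));L=(A-o)@Rs
k=(abs(L[:,0])<.05)&(abs(L[:,1])<.03)&(L[:,2]<.04)&(L[:,2]>-.03)
w=k&(L[:,2]>.012)&(abs(L[:,1])>.0155);W=L[w]
print("walls",w.sum(),np.percentile(W,[2,50,98],axis=0).round(4).tolist(),"dz/dx deg",np.degrees(np.arctan(np.polyfit(W[:,0],W[:,2],1)[0])))
n=k&(abs(L[:,1])<.012)&(L[:,0]<-.018)&(L[:,2]<.02);q=np.polyfit(L[n][:,0],L[n][:,2],1);print("ramp",np.degrees(np.arctan(q[0])),"z@-30",np.polyval(q,-.03),L[n][:,0].min())
ballfit("w8");snap("scene","s8")
E
python3 -c "
import cv2;t=cv2.imread('pics/s8.png')[30:180,230:430];cv2.imwrite('pics/s8c.png',cv2.resize(t,None,fx=4,fy=4,interpolation=2))"
```

```text
[-0.04  0.05 -2.65]
22.0667 0.01576840040043388 [ 0.35 -0.   -2.7 ]
walls 188 [[-0.0177, -0.0188, 0.0136], [-0.0066, 0.0158, 0.0182], [0.0026, 0.0206, 0.0197]] dz/dx deg 3.744289772985681
ramp -19.817435200753174 z@-30 0.00811929065833176 -0.034301131868246335
ball in scoop frame [-0.0035  0.0016  0.0152] n 551 res 0.0005
```

View pics/w8.png

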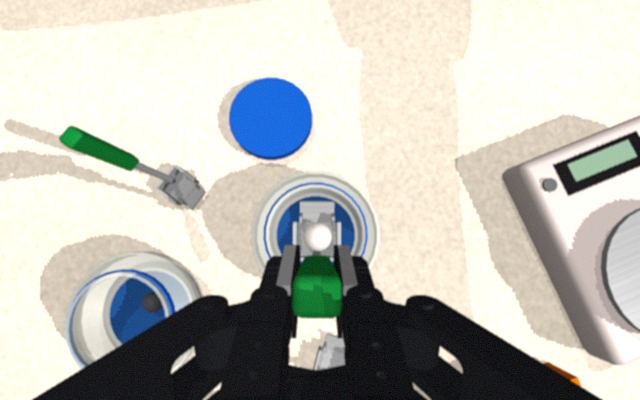

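View pics/s8c.png

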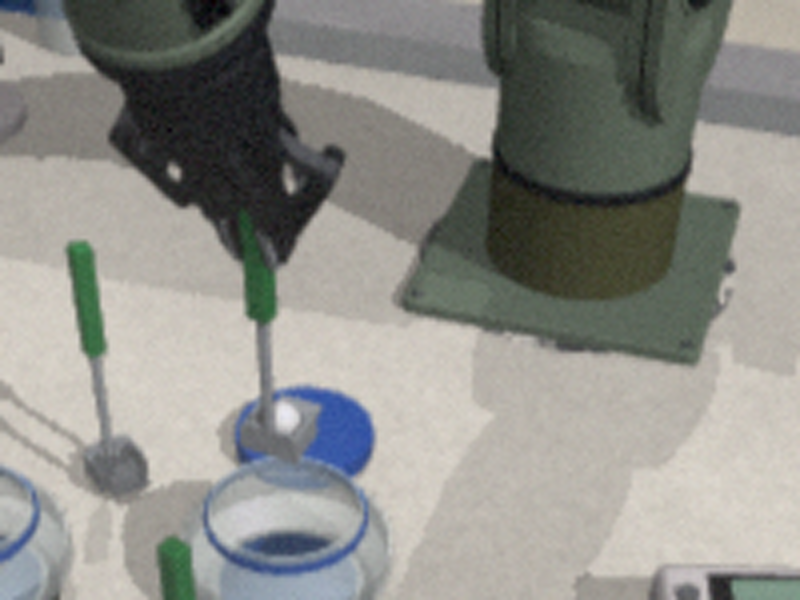

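The ball is in the scoop at (-3.5, 1.6, 15.2) mm, as it should be at rest, and the slip is negligible. Check IK and move over to the pan.

Run:
```python
from h import *
f=np.load("w8.npz")
# pan centre re-measured from w1 wrist view
for nm in("w1","w3"):
    g=np.load(nm+".npz");c=cal("wrist",g["R"],g["p"]);A=cloud(c,g["d"],np.ones(g["d"].shape,bool))
    k=(np.hypot(A[:,0]-.577,A[:,1]-.273)<.08)&(abs(A[:,2]-.075)<.005);P=A[k];print(nm,"pan",cv2.minEnclosingCircle((P[:,:2]*1000).astype(np.float32)),P.mean(0).round(4))
for y in(-60,-45,-30,-15,0):
    print(y,[None if q is None else np.round(q).astype(int).tolist() for q in [arm.solve_ik(*tool(PAN+[0,0,h],y,0)) for h in(.055,.0)]])
```

```text
w1 pan ((579.4404296875, 274.662353515625), 75.4689712524414) [0.58   0.2733 0.0758]
w3 pan ((579.1597290039062, 274.9209289550781), 75.65454864501953) [0.5799 0.2732 0.0758]
-60 [[-16, 48, -5, 62, -19, 75, 17], [-15, 51, -6, 67, -19, 68, 19]]
-45 [[-16, 51, -8, 53, -14, 85, 26], [-15, 54, -9, 59, -13, 77, 28]]
-30 [[-17, 55, -11, 44, -9, 94, 36], [-16, 57, -12, 51, -8, 86, 38]]
-15 [[-19, 59, -14, 36, -3, 103, 47], [-18, 60, -14, 43, -2, 94, 48]]
0 [[-21, 62, -16, 28, 3, 111, 60], [-20, 63, -16, 36, 4, 101, 60]]
```

```bash
cat >> h.py <<'E'
PAN=np.array([.578,.2737,.075])
E
python3 - <<'E'
from h import *
p,R=tool([.54,.08,.145],-20,-1); arm.line_to(p,v=.13,rotation=R)
p,R=tool(PAN+[0,0,.06],-35,0); arm.line_to(p,v=.13,rotation=R)
p,R=tool(PAN+[0,0,.015],-35,0); arm.line_to(p,v=.1,rotation=R); arm.sleep(.15)
print(arm.current_time(),arm.current_wrist_force().round(2))
im,d,c=snap("wrist","w9");o,Rs=org();print(o-PAN)
A=cloud(c,d,np.ones(d.shape,bool));L=(A-o)@Rs
k=(abs(L[:,1])<.03)&(abs(L[:,0])<.05)
w=k&(L[:,2]>.012)&(L[:,2]<.024)&(abs(L[:,1])>.0155);W=L[w];print("walls",w.sum(),np.percentile(W,[2,50,98],axis=0).round(4).tolist(),"deg",np.degrees(np.arctan(np.polyfit(W[:,0],W[:,2],1)[0])))
ballfit("w9");snap("scene","s9")
E
python3 -c "
import cv2;t=cv2.imread('pics/s9.png')[60:270,350:550];cv2.imwrite('pics/s9c.png',cv2.resize(t,None,fx=2.8,fy=2.8,interpolation=2))"
```

```text
26.175 [-0.15 -0.03 -3.51]
[0.00028469 0.00012116 0.01559294]
walls 230 [[-0.0188, -0.0182, 0.0126], [-0.0069, 0.0163, 0.0185], [0.0021, 0.0212, 0.0219]] deg 8.197189135269545
ball in scoop frame [-0.0033  0.0061  0.0151] n 469 res 0.0006
```

View pics/s9c.png

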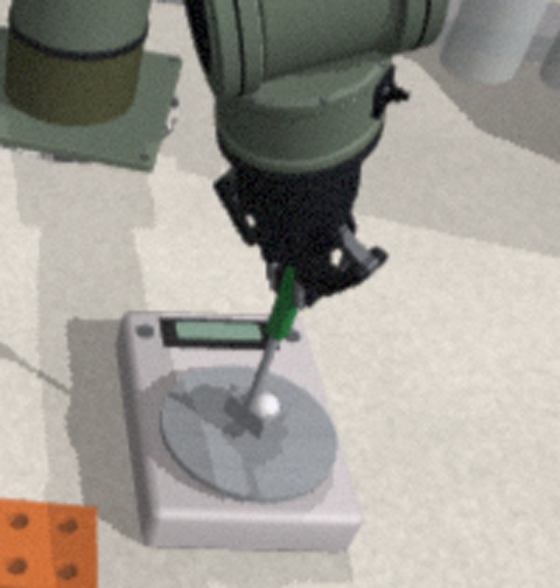

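The handle appears to lean in this view, so I'll compare it with the projected upright pose.

Run:
```python
from h import *
g=np.load("s9.npz");c=cal("scene");R=g["R"]@np.linalg.inv(Ro.from_euler('y',DL,degrees=True).as_matrix()@relR(K));o=g["p"]-g["R"][:,2]*.019-R@GR
print("Rz",R[:,2]);X=np.array([[.012,0,.003],[.012,0,.105],[.012,0,.15],[.012,0,.195]])
print("expected px",proj(c,o+X@R.T).round(1))
print("crop px",((proj(c,o+X@R.T)-[350,60])*2.8).round(0))
im,d=g["im"],g["d"];h=cv2.cvtColor(im,cv2.COLOR_RGB2HSV);b=np.zeros(d.shape,bool);b[150:190,430:465]=1
m=(h[:,:,0]>45)&(h[:,:,0]<85)&(h[:,:,1]>110)&b
P=cloud(c,d,m);L=(P-o)@R
L=L[(abs(L[:,0]-.012)<.04)&(abs(L[:,1])<.04)];print(len(L));
k=np.polyfit(L[:,2],L[:,0],1),np.polyfit(L[:,2],L[:,1],1);print("green slopes deg x,y",[np.degrees(np.arctan(q[0])) for q in k],L.min(0),L.max(0))
# wrist view: full scoop
g=np.load("w9.npz");c=cal("wrist",g["R"],g["p"]);A=cloud(c,g["d"],np.ones(g["d"].shape,bool));L=(A-o)@R
for s in(1,-1):
  k=(abs(L[:,1]*s-.0185)<.0035)&(abs(L[:,0])<.025)&(L[:,2]>.008)&(L[:,2]<.03);print(s,k.sum(),np.percentile(L[k][:,2],[10,50,90]).round(4), [ (round(x,3),round(float(np.median(L[k&(abs(L[:,0]-x)<.002)][:,2])),4)) for x in(-.016,-.012,-.008,-.004,0) if (k&(abs(L[:,0]-x)<.002)).any()])
```

```text
Rz [-8.37216502e-04 -3.40536146e-04  9.99999592e-01]
expected px [[436.7 210. ]
 [447.8 179.2]
 [453.4 163.8]
 [459.5 147. ]]
crop px [[243. 420.]
 [274. 334.]
 [290. 291.]
 [306. 244.]]
155
green slopes deg x,y [np.float64(5.906364439835268), np.float64(-1.229556731581386)] [ 0.00904323 -0.00877937  0.10724957] [0.0429481  0.01976383 0.20702374]
1 167 [0.0133 0.0186 0.0218] [(-0.016, 0.0145), (-0.012, 0.0186), (-0.008, 0.0189), (-0.004, 0.0192), (0, 0.0187)]
-1 92 [0.0175 0.0184 0.0195] [(-0.016, 0.0183), (-0.012, 0.0184), (-0.008, 0.0187), (-0.004, 0.0183), (0, 0.018)]
```

View pics/w9.png

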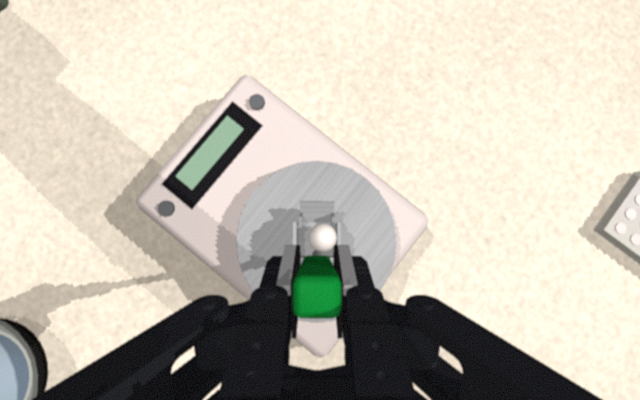

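The expected projection shows the same lean, so it is only perspective. The scoop is upright within about 1–2° and the ball is inside at (323,237). Lower to contact and release.

Run:
```python
from h import *
p,R=tool(PAN+[0,0,.004],-35,0); arm.line_to(p,v=.05,rotation=R); arm.sleep(.1)
f0=arm.current_wrist_force()
for h in np.arange(.003,-.0036,-.0005):
    p,R=tool(PAN+[0,0,h],-35,0); arm.line_to(p,v=.03,rotation=R); arm.sleep(.08)
    f=arm.current_wrist_force()-f0
    if f[2]>2.5: break
print(h,f.round(2),org()[0]-PAN,arm.current_time())
arm.gripper_to(.04); arm.sleep(.2); arm.gripper_to(.085); arm.sleep(.2)
print(arm.current_time(),arm.current_width(),arm.current_wrist_force().round(2))
snap("wrist","w10");ballfit("w10")
```

```text
-0.0005 [-0.1   0.14  9.09] [0.00021074 0.0001013  0.0001029 ] 29.4083
30.6833 0.08495469197718965 [-0.82 -0.64 -0.17]
ball in scoop frame [-0.0034  0.0062  0.0157] n 477 res 0.0009
```

View pics/w10.png

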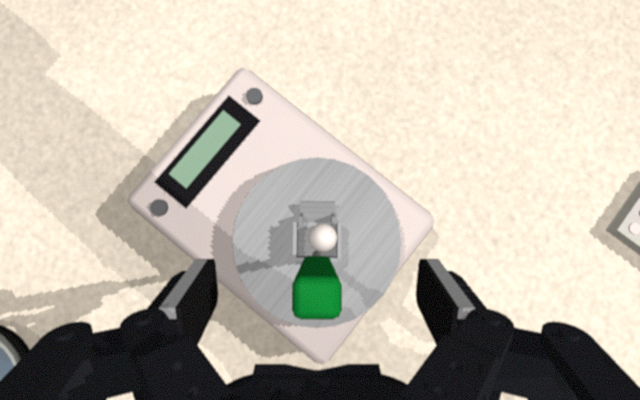

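The scoop stands free in the middle of the pan with the ball inside. Withdraw upward and check.

```bash
python3 - <<'E'
from h import *
p=arm.current_tcp_pos()
try: arm.line_to(p+[0,0,.08],v=.1)
except Exception as e:
    print("IK",e); arm.line_to(p+[0,0,.06],v=.1)
arm.sleep(.5)
print(arm.current_time(),arm.current_tcp_pos(),arm.current_wrist_force().round(2))
im,d,c=snap("wrist","w11")
A=cloud(c,d,np.ones(d.shape,bool))
k=(np.hypot(A[:,0]-.578,A[:,1]-.2737)<.06)&(A[:,2]>.262)&(A[:,2]<.28);print("grip top",k.sum(),A[k].mean(0))
g=PAN+rotz(-35)@np.array([.012,0,.195]);print("expected",g)
L=(A-PAN)@rotz(-35);m=(abs(L[:,1])<.016)&(L[:,0]>-.02)&(L[:,0]<.006)&(L[:,2]>.016)&(L[:,2]<.04);P=L[m]
s=least_squares(lambda q:np.linalg.norm(P-q,axis=1)-.012,[-.004,.004,.015],loss='soft_l1',f_scale=.001);print("ball",m.sum(),s.x)
snap("top","t11")
E
python3 -c "
import cv2;t=cv2.imread('pics/t11.png')[160:310,140:290];cv2.imwrite('pics/t11c.png',cv2.resize(t,None,fx=3.8,fy=3.8,interpolation=2))"
```

```text
32.1833 [0.58200252 0.27091203 0.29984063] [-0.42 -0.1  -0.61]
grip top 706 [0.58811941 0.26810659 0.26984184]
expected [0.58782982 0.26681708 0.27      ]
ball 353 [-0.00309271  0.00642097  0.01533599]
```

View pics/w11.png

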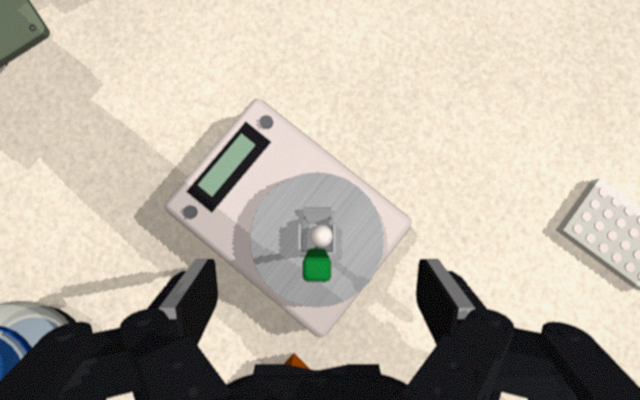

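The grip top is within 1.5 mm of where it should be, the ball is still in the tray at (322,236), and the fingers are clear. Handing in.

Run:
```python
from workcell import arm
arm.job_done(); print(arm.current_time())
```

```text
the job is handed in; nothing more can be done
the job is handed in; nothing more can be done
```

I handed the job in at about 32 s. The scoop stands upright on the balance pan with the white ball in it, and the gripper is clear of it. No verdict was reported.

- **What I did:** I gripped the leftmost scoop by its green handle, with the tool leaning 22° so the arm could reach the tilted poses. I dipped it nose-down at 36° to 23° behind the ball and swept it 47 mm at 22° until the ball was pinned against the jar wall. I levelled it, lifted it out, set it on the pan until it touched, then opened the gripper and withdrew straight up.
- **Last checks:**
  - The top of the handle was within 1.5 mm of its expected place, at a height of 0.270 m, so the scoop is upright.
  - The tool pose at release put the scoop's origin within 1 mm of the pan centre I measured. My pan measurements from the two cameras differed by 2–3 mm.
  - The ball was at about (-3, 6, 15) mm in the scoop's frame and had not moved since before the release.
- **What disagreed:**
  - While levelling, the scoop's heel pressed on the jar floor with about 38 N. That was more than I intended, but the checks afterwards showed no slip in the grip that mattered.
  - The ball position measured through the jar's glass was unreliable, so I judged that step from the picture.

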